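# Feed a lacquered case down the lane to the stop

### The arm

A 6-joint arm with a two-finger parallel gripper is mounted at the origin on the work surface. World frame = base frame: x ahead of the robot, y to its left, z up, the work surface at z = 0. Lengths are in m, angles in rad, forces in N, time in s.
With the tool pointing down it reaches from about 0.375 to 0.975 m from the base axis. Payload 3.8 kg.
Tool frame: the origin (TCP) lies on the centre line of the jaws, within the pads' length; the fingertips stand 8 mm ahead of it and the grasp point (between the pads) lies 11 mm behind it; z points along the fingers, y is the direction in which the jaws open and shut (so a half turn about z gives the same grasp; the last joint's range is limited). The gripper opens to 85 mm and grips with 20 to 120 N. Pads are 22 mm wide; open, the fingers measure 114 mm over their backs; the gripper's body (76 mm by 85 mm) begins 54 mm behind the grasp point. The pads swing forward as they close: fully open they stand 13 mm farther back than shut.
Start: joints at [-1.256, 0.264, 1.604, -0, 1.274, -0.037], TCP at [0.233, -0.634, 0.239] pointing down, gripper open.
Joint ranges: [-2.63, 2.63], [-0.94, 2.18], [0.31, 2.57], [-1.31, 4.45], [0, 2.66], [-2.55, 2.55]. Speed limits (rad/s): [2.57, 2.57, 3.14, 3.14, 3.14, 3.14].

### API

Orientations are given as a rotation vector (axis times angle).
In Python, from workcell import * gives the robot as it stands.
- The arm moves only by the tool play_rows, never from a script. Its arguments are lists of equal length, an entry for each row: "slide": the shift along the tool's x, y, z in cm, a list of three; "delta_rot": the turn, a rotation vector about the tool's x, y, z in rad, a list of three. In form: {"slide": [[x, y, z], ...], "delta_rot": [[wx, wy, wz], ...]}. A call has 1 to 12 rows; each row is the pose to reach, as a shift and turn from the pose measured when the call began, along the tool's axes at that moment; what a row does not reach only later rows make up. A row lasts 1/12 s, in which the tool goes at most 41.7 mm and 7.16 degrees, less where a joint would pass 70% of its speed; a pose out of reach is approached as far as the arm can. A call with a gripper value outside its range is refused whole. "hand" is the opening, from 0 (shut) to 1 (fully open), set as the call begins (left out, the last holds). The fingers move at their own pace and stop on an object; "force" is the grip in N (left out, the last holds). Time passes only in rows, so rows that repeat a pose let the fingers close. It gives the time, the measured TCP pose, the force and the opening at its end, in the units of the state.
- read_state(): the state, without advancing time (a new reading comes with each control period).
- read_camera(name): name is "scene" or "top" or "wrist"; returns a dict with "image" (384x512x3 uint8, red, green, blue), "depth" (384x512 float32, m along the optical axis (not along the pixel's ray), 0 where there is no reading), "fovy" (degrees; the focal length in pixels is half the picture's height over the tangent of half this angle, whatever the lens; pixels are square), "cx", "cy" (the principal point, pixels), "world_from_camera" (4x4, takes a point from camera to world coordinates); the wrist camera has in their place "hand_eye" (4x4, takes a point from camera to tool coordinates, whose origin is the TCP and whose axes are the flange's). Camera axes: x right, y up, looking along -z (the intrinsics and any distortion apply to the point x, -y, -z); pixel columns grow to the right and rows downward; lengths in m; the calibration is good to about 2 mm. A picture is of the moment at which its call begins: read the wrist's pose just before it.
- finish_job(): hands the job in, once; it reports no verdict.
Trained networks look in a picture, given as the dict that the camera call returned (one of the last four; its "shot" number tells which), for a name from the list of things; names that differ only in an ending like _2 or _b are one class to them, and where a whole thing is asked for, a point or a joint stands for the part that bears it (a point fixed in the world has none). Each returns a list of dicts, best first, with "conf" (0 to 1); they miss things now and then, are a little off and sometimes report something else, mostly with a low value. They report only what shows in the picture. A call takes as long as a camera call. They do not tell look-alikes from the thing itself.
- spot_in(target, picture): "bbox" ([centre column, centre row, width, height] in pixels, round what is visible of it).
- landmark_of(target, picture): "at" ([column, row] in pixels: a listed point, or the origin of a listed thing).
The state is a dict: "time": time; "q": joint angles; "joint_vel": joint speeds; "joint_torque": joint torques, N m; "tool_pos": TCP position; "tcp_rot": TCP orientation; "wrist_force": force on the tool from outside, world axes, zero at the start; "torque": the same for the moment, N m; "width": opening from 0.0 (shut) to 1.0 (fully open).
Only numpy, scipy, OpenCV 4.12 (cv2) and the standard library are available. Lean on these libraries where they do the work, as an engineer would, in place of code of your own. Each camera call takes 0.05 s, during which the arm holds its last target.

### The job

Push the dark walnut case, as it stands on the pale wooden bed, down the lane between the two blue guide rails until its front rests against the black end stop. Its lacquer is fresh: nothing, neither the case nor the robot, may touch either rail, and the case is only pushed, never lifted or tipped. Leave everything else on the table where it is, and finish clear of it all.

Things in the scene. Friction and masses are not known exactly. Their poses are not given: they have to be found in the camera images.
- case: loose walnut case with a brass plate on its lid: a closed box 110 (its x) x 100 (its y) x 50 mm high, 0.3 to 0.65 kg, too wide to grasp; sliding it takes about 3 to 8 N. Origin: centre of its underside; the +x face is the front, which goes to the stop. It starts on the open bed before the rails, up to 25 mm off the centre line and 0.22 rad askew
- lane: fixed pale wooden bed, top 8 mm above the table, 200 mm wide, x = -240 to 220 mm in its frame. Origin on the table under the centre line; +x: push direction (roughly the robot's left), +y: across (roughly to the robot). Rails, 124 mm apart inside, run from x = -30 to 200; black stop at x = 205 to 219, top 34 mm above the table. Case home: its origin at (150, 0, 8)
- rail_a: blue rail on the lane's +y side, 230 mm long, 12 mm wide, top at 24 mm above the table (16 mm above the bed). Origin: centre of its underside, at (85, 68, 8) mm of the lane
- rail_b: the other blue rail, on the lane's -y side, the same size. Origin: centre of its underside, at (85, -68, 8) mm of the lane
- stop_face (a point): point on the face of the end stop that the case meets, on the lane's centre line at bed height
- lane_mouth (a point): point on the bed's top on the lane's centre line, midway between the rail ends where the case goes in
- plate_stack: stack of brass plates, one solid piece 60 x 34 x 24 mm high, lying on the table beside a rail on the robot's side; origin: centre of its underside; to be left alone
- jar: small amber jar with brass lid, 54 mm across, 60 mm high, standing on the table beside the lane, on the side away from the robot; origin: centre of its underside; to be left alone
- bottle: white plastic bottle with orange cap, 48 mm across, 130 mm high, standing beyond the stop end of the lane; origin: centre of its underside; to be left alone
- cup: blue ceramic cup, 70 mm across, 70 mm high, standing beyond the stop end of the lane; origin: centre of its underside; to be left alone
- driver: screwdriver lying on the table on the lane's far side; origin under its middle; to be left alone
- block: brown wooden plaque with a brass face, 90 x 60 x 22 mm high, lying on the table beyond the stop end of the lane; origin: centre of its underside; to be left alone
There are look-alikes about, which are no part of the job. What is meant by the case is not green or red, and is the smaller of those in its own colour.

How it is judged:
On the way:
1. the case, standing on the bed, is wholly between the rails and not yet at the stop (x of case in the frame of lane between 0.03 and 0.13 m and y of case in the frame of lane between -0.014 and 0.014 m), for 0.1 s.
At the end, for the whole second after the job is handed in: The case stands flat and still on the bed between the rails, its front within about 6 mm of the end stop, within 14 mm of the centre line and 0.08 rad of straight (x of case in the frame of lane between 0.144 and 0.156 m and y of case in the frame of lane between -0.014 and 0.014 m and height (world z) of case between 0.004 and 0.012 m and angle between case's own z axis and vertical below 0.05 rad and angle between the x axis of case and the x axis of lane, either way round below 0.08 rad and linear speed of case below 0.01 m/s); the robot touches nothing.
It fails at once if something touches a rail (more than 0.5 N) (contact force between any of rail_a, rail_b and anything else above 0.5 N).
It fails at once if the case is lifted (more than 8 mm) off the bed or tipped (more than 0.15 rad) (height (world z) of case above 0.016 m or angle between case's own z axis and vertical above 0.15 rad).
It fails at once if another thing on the table is moved by more than 10 mm (distance of any of plate_stack, jar, bottle, cup, driver, block from where it was at the start of the episode above 0.01 m).
It also fails if it takes over 69 s, if anything falls off the work surface, if the arm or the gripper's body presses on something with over 40 N, if the wrist force passes 120 N, or if a joint passes its speed limit or range.

## Working session

There is one attempt and no reset: what is moved stays moved. The work goes in short steps, Python scripts to look and compute and a tool call to move; the robot and the scene stay as the last step left them, time stands still between calls to the robot, and variables do not carry over. Pictures are saved under pics/ and viewed, and the job is handed in when it is done.

Besides the shell and the picture viewer there is one more tool, called after "Emit:" as name(argument=value, ...), one argument or row to a line, values as JSON. play_rows: Moves the arm, as the interface text tells. Its arguments: {"type":"object","properties":{"slide":{"type":"array"},"delta_rot":{"type":"array"},"hand":{"type":"number"},"force":{"type":"number"}},"required":["slide","delta_rot"]}

```bash
ls; mkdir -p pics; python3 - <<'E'
from workcell import *
import cv2,numpy as np
s=read_state();print(s)
for n in ["scene","top"]:
    p=read_camera(n)
    print(n,p["fovy"],p["cx"],p["cy"],p["world_from_camera"].round(4).tolist() if hasattr(p["world_from_camera"],'round') else p["world_from_camera"],[k for k in p])
    cv2.imwrite(f"pics/{n}0.png",p["image"][:,:,::-1])
    for t in ["case","lane","rail_a","stop_face","lane_mouth","plate_stack","jar","bottle","cup","driver","block"]:
        print(t,[(np.round(d["at"],1).tolist(),round(d["conf"],2)) for d in landmark_of(t,p)])
E
```

```text
pics
{'time': 0.0, 'q': array([-1.25590965e+00,  2.64744050e-01,  1.60542323e+00,  4.81425239e-07,
        1.27370650e+00, -3.68829456e-02]), 'joint_vel': array([ 0.00023944, -0.00156083, -0.00021097, -0.00032744,  0.0019255 ,
        0.00046207]), 'joint_torque': array([-9.72936941e-04, -5.15108621e+01, -3.67308676e+01,  4.11691894e-05,
        1.28558680e-02, -3.10772873e-05]), 'tool_pos': array([ 0.23235757, -0.63295841,  0.23794157]), 'tcp_rot': array([-3.09090015e+00, -5.49318350e-01,  4.95393845e-04]), 'wrist_force': array([-0.27186208, -0.26513879, -0.16393469]), 'torque': array([ 0.01698385,  0.00035315, -0.0333886 ]), 'width': 1.003803251924407}
scene 46.58457410830502 253.72582060464467 191.9038157103353 [[0.8931, -0.3136, 0.3225, 0.9589], [0.4498, 0.6155, -0.6472, -0.8866], [0.0045, 0.7231, 0.6908, 0.9202], [0.0, 0.0, 0.0, 1.0]] ['image', 'depth', 'fovy', 'cx', 'cy', 'world_from_camera', 'shot']
case [([75.8, 287.3], 0.97), ([223.4, 303.2], 0.91), ([142.8, 218.5], 0.88), ([226.4, 223.0], 0.84)]
lane []
rail_a [([262.1, 173.1], 0.83), ([300.4, 190.4], 0.8)]
stop_face [([296
[... 319 characters left out ...]
, -0.0945, 0.408], [-0.9996, 0.0199, -0.0177, -0.0827], [-0.0157, 0.0949, 0.9954, 1.4245], [0.0, 0.0, 0.0, 1.0]] ['image', 'depth', 'fovy', 'cx', 'cy', 'world_from_camera', 'shot']
case [([294.0, 195.1], 0.93), ([314.3, 267.5], 0.88), ([389.2, 267.9], 0.88), ([351.9, 166.2], 0.81)]
lane [([253.3, 190.1], 0.56)]
rail_a [([229.3, 202.3], 0.72), ([230.8, 166.3], 0.5)]
stop_face [([197.5, 181.3], 0.81)]
lane_mouth [([262.3, 185.7], 0.89)]
plate_stack [([225.7, 219.1], 0.47)]
jar [([292.7, 195.7], 0.59), ([221.1, 138.1], 0.49)]
bottle [([179.0, 152.3], 0.76), ([224.2, 137.1], 0.26)]
cup [([170.4, 176.7], 0.87)]
driver [([285.3, 141.0], 0.62), ([177.1, 153.0], 0.58)]
block [([177.0, 206.9], 0.62)]
```

View pics/scene0.png

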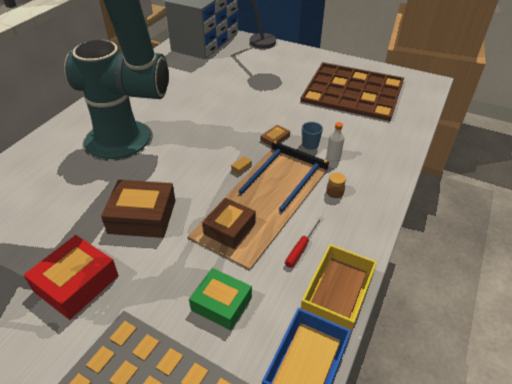

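View pics/top0.png

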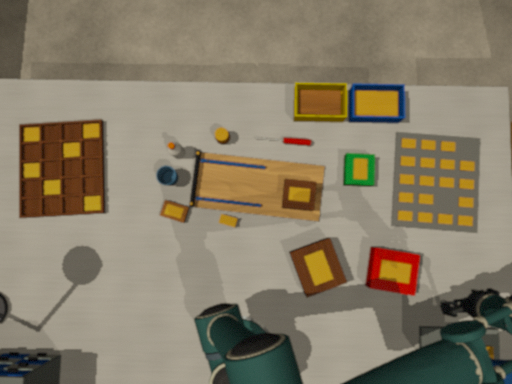

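```bash
cat > h.py <<'E'
from workcell import *
import cv2,numpy as np
from scipy.spatial.transform import Rotation as R
def cloud(p,T=None):
    T=np.array(p["world_from_camera"]) if T is None else T
    f=192/np.tan(np.radians(p["fovy"])/2)
    v,u=np.mgrid[:384,:512]; d=p["depth"]
    P=np.stack([(u-p["cx"])/f*d,-(v-p["cy"])/f*d,-d],-1)
    return P@T[:3,:3].T+T[:3,3]
def ray(p,uv,z,T=None):
    T=np.array(p["world_from_camera"]) if T is None else T
    f=192/np.tan(np.radians(p["fovy"])/2)
    r=T[:3,:3]@np.array([(uv[0]-p["cx"])/f,-(uv[1]-p["cy"])/f,-1]);o=T[:3,3]
    return o+r*(z-o[2])/r[2]
def wristT(p,s):
    T=np.eye(4);T[:3,:3]=R.from_rotvec(s["tcp_rot"]).as_matrix();T[:3,3]=s["tool_pos"]
    return T@np.array(p["hand_eye"])
E
python3 - <<'E'
from h import *
for n in ["top","scene"]:
    p=read_camera(n);C=cloud(p);im=p["image"];hsv=cv2.cvtColor(im,cv2.COLOR_RGB2HSV).astype(int)
    print(n)
    tab=(p["depth"]>0)&(hsv[...,1]<25)&(hsv[...,2]>130)&(abs(C[...,2])<.03)&(abs(C[...,1])<.4)&(C[...,0]>.3)
    print(" table z",np.median(C[tab][:,2]),C[tab][:,2].std())
    reg=(C[...,0]>.3)&(C[...,0]<.75)&(C[...,1]>-.35)&(C[...,1]<.4)&(p["depth"]>0)
    blue=reg&(hsv[...,0]>100)&(hsv[...,0]<125)&(hsv[...,1]>110)&(C[...,2]<.045)
    nl,lab,st,ce=cv2.connectedComponentsWithStats(blue.astype(np.uint8),connectivity=8)
    for i in range(1,nl):
        if st[i,4]>40:
            q=C[lab==i];c=q.mean(0);l=cv2.fitLine(q[:,:2].astype(np.float32),cv2.DIST_HUBER,0,.01,.01).ravel()
            t=(q[:,:2]-l[2:])@l[:2]
            print(" blue",st[i].tolist(),c.round(4),np.median(q[:,2]).round(4),"dir",np.degrees(np.arctan2(l[1],l[0])).round(2),l[2:].round(4),t.min().round(3),t.max().round(3))
    g=reg&(C[...,2]>.048)&(C[...,2]<.07)
    nl,lab,st,ce=cv2.connectedComponentsWithStats(g.astype(np.uint8))
    for i in range(1,nl):
        if st[i,4]>100:
            q=C[lab==i];r=cv2.minAreaRect((q[:,:2]*1000).astype(np.float32))
            print(" top",st[i].tolist(),q.mean(0).round(4),r)
    k=reg&(hsv[...,2]<60)&(C[...,2]>.02)&(C[...,2]<.045)&(C[...,1]>.1)
    q=C[k];print(" stop",len(q));
    if len(q)>5: print(q.mean(0).round(4),cv2.minAreaRect((q[:,:2]*1000).astype(np.float32)))
    bed=reg&(hsv[...,0]>8)&(hsv[...,0]<22)&(hsv[...,1]>60)&(hsv[...,2]>130)&(abs(C[...,2]-.008)<.008)
    nl,lab,st,ce=cv2.connectedComponentsWithStats(bed.astype(np.uint8))
    i=1+np.argmax(st[1:,4]);q=C[lab==i];print(" bed",q.mean(0).round(4),np.median(q[:,2]).round(4),cv2.minAreaRect((q[:,:2]*1000).astype(np.float32)))
    for t in ["stop_face","lane_mouth"]:
        d=landmark_of(t,p)
        if d: print(" ",t,ray(p,d[0]["at"],.008).round(4))
    cv2.imwrite(f"pics/{n}1.png",cv2.resize(im[100:300,150:400,::-1],None,fx=3,fy=3,interpolation=cv2.INTER_CUBIC))
E
```

```text
top
 table z 0.0021629391019238886 0.0029738648189742713
 blue [209, 161, 48, 6, 75] [0.6455 0.0446 0.0244] 0.0243 dir 84.64 [0.6464 0.052 ] -0.093 0.075
 blue [204, 199, 48, 6, 69] [0.5108 0.0566 0.0249] 0.0247 dir 84.79 [0.5115 0.0664] -0.093 0.073
 top [215, 132, 14, 9, 103] [0.7368 0.0819 0.0599] ((735.1018676757812, 81.56295013427734), (29.645673751831055, 44.72740936279297), 0.17299267649650574)
 top [282, 179, 35, 32, 937] [ 0.5377 -0.1907  0.0584] ((538.204345703125, -191.05178833007812), (110.76548767089844, 100.1839828491211), 85.0751724243164)
 stop 239
[0.5911 0.1999 0.0331] ((589.7926025390625, 232.2247314453125), (128.8967742919922, 187.7334442138672), 85.04843139648438)
 bed [ 0.5726 -0.0378  0.0082] 0.0082 ((568.8408203125, -59.35545349121094), (437.8492431640625, 204.37147521972656), 84.6738510131836)
scene
 table z 0.002699872702944195 0.005167353451218256
 blue [240, 149, 41, 45, 207] [0.5141 0.0479 0.0228] 0.0238 dir 85.06 [0.5157 0.058 ] -0.122 0.118
 blue [280, 162, 39, 50, 209] [0.6491 0.036  0.0234] 0.0241 dir 85.06 [0.6496 0.0384] -0.114 0.126
 top [301, 122,
[... 254 characters left out ...]
557556152344), 89.38204193115234)
 top [122, 185, 52, 42, 323] [ 0.3558 -0.2842  0.0594] ((362.37896728515625, -258.46783447265625), (175.26739501953125, 84.14649200439453), 76.02625274658203)
 top [202, 197, 54, 43, 1281] [ 0.5418 -0.1975  0.0592] ((539.2207641601562, -192.8219451904297), (114.02690124511719, 101.71075439453125), 85.19871520996094)
 stop 367
[0.5929 0.1763 0.0306] ((591.7298583984375, 213.25453186035156), (107.34809875488281, 200.19509887695312), 87.9074935913086)
 bed [ 0.5936 -0.0466  0.0099] 0.0099 ((569.1851806640625, -58.94548034667969), (437.2572326660156, 201.96881103515625), 84.51057434082031)
  stop_face [0.592  0.1501 0.008 ]
  lane_mouth [ 0.5613 -0.0632  0.008 ]
```

View pics/top1.png

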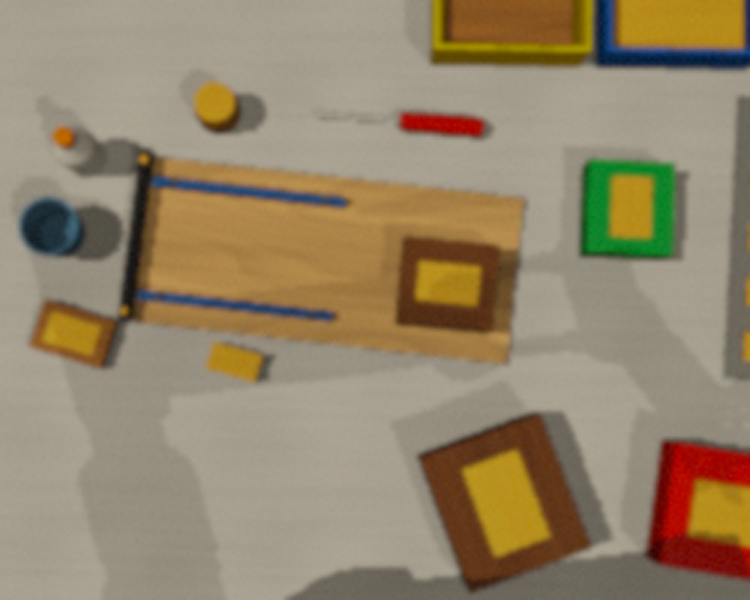

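```bash
cat >> h.py <<'E'
def go(pos,yaw_deg,s=None):
    """tool down, tool x at yaw; print slide cm, delta rot"""
    s=s or read_state()
    R0=R.from_rotvec(s["tcp_rot"]);Rt=R.from_euler('z',yaw_deg,degrees=True)*R.from_euler('x',180,degrees=True)
    sl=R0.inv().apply(np.array(pos)-s["tool_pos"])*100
    dr=(R0.inv()*Rt).as_rotvec()
    print("slide",sl.round(2),"rot",dr.round(3),"rows>=",np.linalg.norm(sl)/4.17,np.degrees(np.linalg.norm(dr))/7.16)
E
python3 - <<'E'
from h import *
p=read_camera("wrist");print(np.array(p["hand_eye"]).round(4),p["fovy"],p["cx"],p["cy"])
go([.56,-.12,.33],84.8)
E
```

```text
[[ 9.000e-04  9.531e-01  3.027e-01  7.910e-02]
 [ 1.000e+00 -5.000e-04 -1.200e-03  1.300e-03]
 [-1.000e-03  3.027e-01 -9.531e-01 -1.356e-01]
 [ 0.000e+00  0.000e+00  0.000e+00  1.000e+00]] 58.36991665658627 263.1198697114553 194.37359064159853
slide [ 48.44 -36.94  -9.07] rot [-0.    -0.    -1.128] rows>= 14.76857181176089 9.028220910202347
```

Emit:
play_rows(
  slide=[
    [4,-3,-4],
    [8,-6,-8],
    [12,-9,-9],
    [16,-12,-9],
    [20,-15,-9],
    [24,-18.5,-9],
    [28,-21.5,-9],
    [32,-24.5,-9],
    [36,-27.5,-9],
    [40,-30.5,-9],
    [43,-33,-9],
    [45.5,-35,-9],
  ],
  delta_rot=[
    [0,0,-0.1],
    [0,0,-0.2],
    [0,0,-0.3],
    [0,0,-0.4],
    [0,0,-0.5],
    [0,0,-0.6],
    [0,0,-0.7],
    [0,0,-0.8],
    [0,0,-0.9],
    [0,0,-1.0],
    [0,0,-1.08],
    [0,0,-1.128],
  ],
  hand=0.6,
)

```text
time: 2.55
tool_pos: [0.4886, -0.2291, 0.3292]
tcp_rot: [2.316, 2.122, 0.001]
wrist_force: [0.0, -1.1, 0.0]
width: 0.597
```

```bash
python3 - <<'E'
from h import *
go([.56,-.12,.33],84.8)
E
```

```text
slide [11.49  6.16 -0.08] rot [0.001 0.    0.004] rows>= 3.1272726477780064 0.02916668369668438
```

Emit:
play_rows(
  slide=[
    [3.5,2,0],
    [7,4,0],
    [10,5.5,0],
    [11.5,6.2,0],
    [11.5,6.2,0],
    [11.5,6.2,0],
  ],
  delta_rot=[
    [0,0,0.004],
    [0,0,0.004],
    [0,0,0.004],
    [0,0,0.004],
    [0,0,0.004],
    [0,0,0.004],
  ],
)

```text
time: 3.05
tool_pos: [0.5606, -0.1192, 0.329]
tcp_rot: [2.317, 2.12, -0.001]
wrist_force: [-0.0, -0.2, 0.3]
width: 0.598
```

```bash
cat > look.py <<'E'
from h import *
import sys
s=read_state();p=read_camera("wrist");T=wristT(p,s);C=cloud(p,T)
np.savez("last.npz",C=C,im=p["image"],d=p["depth"],T=T)
print(s["tool_pos"],T[:3,3])
im=p["image"];cv2.imwrite(f"pics/{sys.argv[1]}.png",cv2.resize(im[...,::-1],None,fx=1.5,fy=1.5))
for t in ["stop_face","lane_mouth","case"]:
    print(t,[(np.round(d["at"],1).tolist(),round(d["conf"],2),ray(p,d["at"],.008,T).round(4).tolist()) for d in landmark_of(t,p)])
E
python3 look.py w1
```

```text
[ 0.56057256 -0.11919713  0.32904354] [ 0.56913425 -0.0423869   0.46455047]
stop_face [([149.0, 8.8], 0.61, [0.4423, 0.0546, 0.008])]
lane_mouth [([265.3, 104.3], 0.83, [0.5706, -0.0671, 0.008]), ([152.8, 10.3], 0.69, [0.4465, 0.0526, 0.008])]
case [([90.8, 250.7], 0.98, [0.297, -0.2523, 0.008]), ([322.1, 317.3], 0.58, [0.6317, -0.3989, 0.008]), ([251.1, 196.8], 0.56, [0.54, -0.1901, 0.008])]
```

View pics/w1.png

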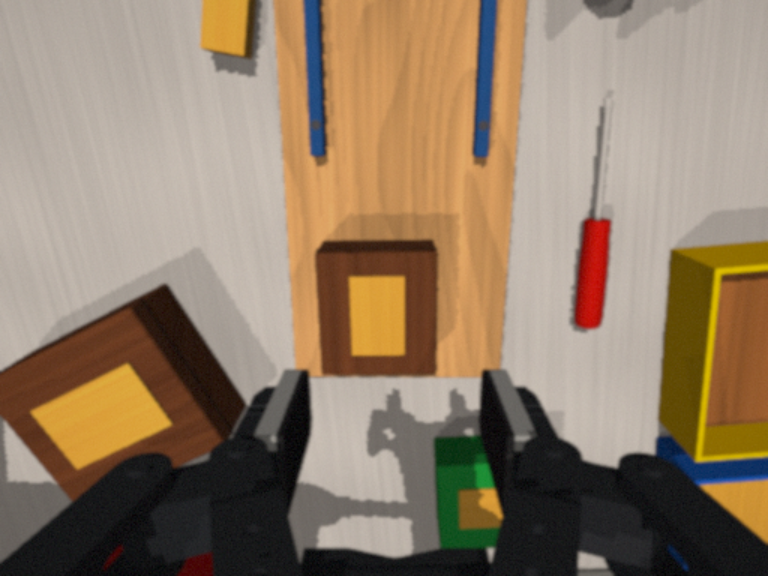

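```bash
cat > meas.py <<'E'
from h import *
D=np.load("last.npz");C=D["C"];im=D["im"];hsv=cv2.cvtColor(im,cv2.COLOR_RGB2HSV).astype(int);ok=D["d"]>0
def line(q): 
    l=cv2.fitLine(q[:,:2].astype(np.float32),cv2.DIST_HUBER,0,.001,.001).ravel()
    l[:2]*=np.sign(l[1]);return l
blue=ok&(hsv[...,0]>100)&(hsv[...,0]<125)&(hsv[...,1]>110)&(C[...,2]>.018)&(C[...,2]<.03)&(C[...,0]>.45)&(C[...,0]<.7)
nl,lab,st,ce=cv2.connectedComponentsWithStats(blue.astype(np.uint8))
ds=[]
for i in range(1,nl):
    if st[i,4]>150:
        q=C[lab==i];l=line(q);a=np.degrees(np.arctan2(l[1],l[0]));ds.append((st[i,4],a,l))
        t=q[:,:2]@np.array([np.cos(np.radians(84.8)),np.sin(np.radians(84.8))])
        print("rail",st[i].tolist(),"z",np.median(q[:,2]).round(4),"ang",a.round(2),l[2:].round(4),"tmin",np.percentile(t,1).round(4))
L=np.radians(np.average([d[1] for d in ds]));
import os
e=np.array([np.cos(L),np.sin(L)]);n=np.array([-e[1],e[0]])
offs=[n@d[2][2:] for d in ds];print("lane ang",np.degrees(L),"rail offs",np.round(offs,4),"mid",np.mean(offs))
# bed edges
bed=ok&(hsv[...,0]>8)&(hsv[...,0]<22)&(hsv[...,1]>60)&(hsv[...,2]>130)&(abs(C[...,2]-.008)<.006)&(C[...,0]>.44)&(C[...,0]<.69)
q=C[bed];print("bed z",np.median(q[:,2]).round(4), "n range",np.percentile(q[:,:2]@n,[.3,99.7]).round(4),"min t",np.percentile(q[:,:2]@e,.5).round(4))
top=ok&(abs(C[...,2]-.058)<.008)&(C[...,0]>.47)&(C[...,0]<.66)&(C[...,1]>-.3)
nl,lab,st,ce=cv2.connectedComponentsWithStats(top.astype(np.uint8));i=1+np.argmax(st[1:,4]);m=lab==i
q=C[m];print("top",st[i].tolist(),"z",np.median(q[:,2]).round(4),"centroid",q.mean(0).round(4))
r=cv2.minAreaRect((q[:,:2]*1000).astype(np.float32));print(r)
# edge fit: sides by row/col extremes
def ext(axis,fn,trim):
    out=[]
    ys,xs=np.nonzero(m)
    k=(ys if axis==0 else xs);o=(xs if axis==0 else ys)
    lo,hi=k.min()+trim,k.max()-trim
    for j in range(lo,hi):
        idx=np.nonzero(k==j)[0]; b=idx[fn(o[idx])]
        out.append(C[ys[b],xs[b]])
    return np.array(out)
for nm,ax,fn in [("left",0,np.argmin),("right",0,np.argmax),("front",1,np.argmin),("back",1,np.argmax)]:
    E=ext(ax,fn,8);l=cv2.fitLine(E[:,:2].astype(np.float32),cv2.DIST_HUBER,0,.001,.001).ravel()
    a=np.degrees(np.arctan2(l[1],l[0])); a=(a-np.degrees(L)+45)%90-45
    c=l[2:];print(nm,"rel ang",a.round(2),"t",(c@e).round(4),"n",(c@n-np.mean(offs)).round(4))
c=q.mean(0)[:2];print("case centroid t",c@e,"lane y",c@n-np.mean(offs))
print("box centre lane y",np.array(r[0])/1000@n-np.mean(offs))
E
python3 meas.py
```

```text
rail [203, 0, 13, 104, 866] z 0.0249 ang 84.84 [0.5103 0.0021] tmin -0.0116
rail [316, 0, 14, 104, 866] z 0.0249 ang 84.58 [ 0.6435 -0.01  ] tmin -0.0113
lane ang 84.710945 rail offs [-0.5079 -0.6417] mid -0.5748267
bed z 0.009 n range [-0.6746 -0.4758] min t -0.2193
top [210, 166, 82, 84, 6572] z 0.0593 centroid [ 0.5425 -0.1882  0.0593]
((542.095947265625, -191.16961669921875), (109.64441680908203, 100.44865417480469), 85.1366195678711)
left rel ang 0.72 t -0.1371 n 0.0666
right rel ang 1.23 t -0.1338 n -0.0319
front rel ang 0.75 t -0.086 n 0.0191
back rel ang 0.13 t -0.1945 n 0.0183
case centroid t -0.13736890470425672 lane y 0.01726030981085902
box centre lane y 0.017416770055857733
```

```bash
cat >> h.py <<'E'
LA=np.radians(84.71);e=np.array([np.cos(LA),np.sin(LA)]);n=np.array([-e[1],e[0]])
def lane(x,y,z): return np.r_[e*(x+.0184)+n*(y-.5748),z]
def tolane(P): P=np.asarray(P)[...,:2];return np.stack([P@e-.0184,P@n+.5748],-1)
E
python3 - <<'E'
from h import *
D=np.load("last.npz");C=D["C"];l=tolane(C)
m=(D["d"]>0)&(l[...,0]>-.22)&(l[...,0]<-.09)&(l[...,1]>.075)&(l[...,1]<.2)&(C[...,2]>.02)
q=l[m];print(len(q),q.min(0) if len(q) else 0, C[m][:,2].max() if len(q) else 0)
m=(D["d"]>0)&(C[...,0]<.5)&(C[...,1]<-.15)&(C[...,2]>.04)&(C[...,2]<.12)&(l[...,1]>.09);print(C[m][:,2].max(),np.median(C[m][:,2]),l[m].min(0))
go(lane(-.159,.100,.15),-5.3)
E
```

```text
1019 [-0.2199188   0.17850518] 0.07523918906183424
0.07844580537407564 0.0734848515537847 [-0.43031066  0.15030321]
slide [-7.15 -9.39 17.92] rot [ 1.00e-03 -0.00e+00  1.57e+00] rows>= 5.14673053146323 12.566396337242022
```

Emit:
play_rows(
  slide=[
    [-1,-1,1],
    [-2,-2,3],
    [-3,-3,5],
    [-4,-4,7],
    [-5,-5,9],
    [-6,-6,11],
    [-7,-7,12],
    [-7.1,-8,13],
    [-7.1,-9,14],
    [-7.1,-9.4,15],
    [-7.1,-9.4,16],
    [-7.1,-9.4,17],
  ],
  delta_rot=[
    [0,0,0.12],
    [0,0,0.24],
    [0,0,0.36],
    [0,0,0.48],
    [0,0,0.6],
    [0,0,0.72],
    [0,0,0.84],
    [0,0,0.96],
    [0,0,1.08],
    [0,0,1.2],
    [0,0,1.32],
    [0,0,1.44],
  ],
)

```text
time: 4.25
tool_pos: [0.4588, -0.1845, 0.1591]
tcp_rot: [3.14, 0.046, 0.002]
wrist_force: [-0.2, -1.0, 0.8]
width: 0.599
```

```bash
python3 - <<'E'
from h import *
s=read_state();print(s["q"].round(2),tolane(s["tool_pos"]))
go(lane(-.159,.100,.15),-5.3)
go(lane(-.159,.100,.03),-5.3)
E
```

```text
[-0.43 -0.01  2.07 -0.    1.08  1.11] [-0.15978576  0.10093023]
slide [ 0.1  -0.07  0.91] rot [ 0.001 -0.001  0.122] rows>= 0.21909898650346768 0.9756911609445943
slide [ 0.09 -0.08 12.91] rot [ 0.001 -0.001  0.122] rows>= 3.0949799576186585 0.9756911609445943
```

Emit:
play_rows(
  slide=[
    [0.1,0,1],
    [0.1,0,3],
    [0.1,0,6],
    [0.1,0,9],
    [0.1,0,11],
    [0.1,0,12.5],
    [0.1,0,12.9],
    [0.1,0,12.9],
  ],
  delta_rot=[
    [0,0,0.12],
    [0,0,0.12],
    [0,0,0.12],
    [0,0,0.12],
    [0,0,0.12],
    [0,0,0.12],
    [0,0,0.12],
    [0,0,0.12],
  ],
)

```text
time: 4.92
tool_pos: [0.4584, -0.1849, 0.0289]
tcp_rot: [3.138, -0.145, -0.002]
wrist_force: [-0.5, 0.2, 0.3]
width: 0.601
```

```bash
python3 look.py w2; python3 - <<'E'
from h import *
s=read_state();print(tolane(s["tool_pos"]),s["tool_pos"],s["wrist_force"])
go(lane(-.159,.064,.03),-5.3)
E
```

```text
[ 0.45841455 -0.18489478  0.02892406] [ 0.5376974  -0.19275021  0.16439765]
stop_face []
lane_mouth []
case [([259.6, 72.9], 0.95, [0.5427, -0.1918, 0.008])]
[-0.1605875   0.09846473] [ 0.46119723 -0.18549849  0.03161637] [ 1.30839903  0.0190627  -0.0896361 ]
slide [ 3.45 -0.16  0.18] rot [ 0.002 -0.004  0.001] rows>= 0.8282761863113831 0.039519505684769266
```

View pics/w2.png

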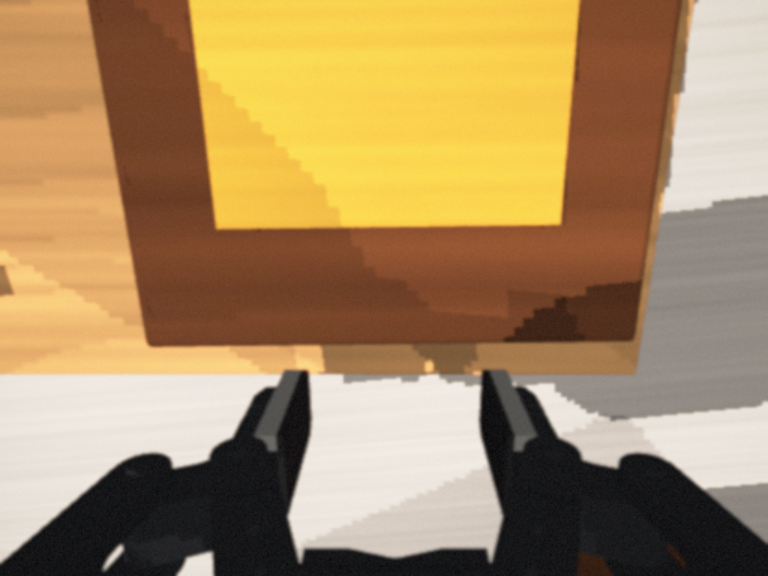

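Emit:
play_rows(
  slide=[
    [1,-0.1,0.1],
    [1.6,-0.1,0.1],
    [2.0,-0.1,0.1],
    [2.3,-0.1,0.1],
    [2.6,-0.1,0.1],
    [2.8,-0.1,0.1],
    [3.0,-0.1,0.1],
    [3.2,-0.1,0.1],
    [3.4,-0.1,0.1],
    [3.6,-0.1,0.1],
    [3.6,-0.1,0.1],
    [3.6,-0.1,0.1],
  ],
  delta_rot=[
    [0,0,0],
    [0,0,0],
    [0,0,0],
    [0,0,0],
    [0,0,0],
    [0,0,0],
    [0,0,0],
    [0,0,0],
    [0,0,0],
    [0,0,0],
    [0,0,0],
    [0,0,0],
  ],
)

```text
time: 6.12
tool_pos: [0.498, -0.188, 0.0308]
tcp_rot: [3.136, -0.143, 0.009]
wrist_force: [0.4, 0.5, -0.6]
width: 0.597
```

```bash
python3 look.py w3; python3 - <<'E'
from h import *
s=read_state();print(tolane(s["tool_pos"]),s["tool_pos"],s["wrist_force"])
for n in ["top","scene"]:
    p=read_camera(n);C=cloud(p);l=tolane(C);im=p["image"]
    g=(p["depth"]>0)&(abs(C[...,2]-.058)<.008)&(l[...,0]>-.26)&(l[...,0]<-.05)&(abs(l[...,1])<.09)
    nl,lab,st,ce=cv2.connectedComponentsWithStats(g.astype(np.uint8));i=1+np.argmax(st[1:,4]);q=C[lab==i]
    r=cv2.minAreaRect((q[:,:2]*1000).astype(np.float32));print(n,tolane(np.r_[r[0]]/1000),r)
E
```

```text
[ 0.49797074 -0.18795211  0.0307964 ] [ 0.57632021 -0.19536311  0.16682666]
stop_face []
lane_mouth []
case [([260.2, 122.7], 0.82, [0.5612, -0.1931, 0.008])]
[-0.15970799  0.06175629] [ 0.49783041 -0.18800712  0.03106688] [-0.06515943 -0.11209318 -0.28745644]
top [-0.15651072 -0.02760312] ((587.10400390625, -193.06211853027344), (52.19723892211914, 111.88088989257812), 3.585543394088745)
scene [-0.16078928  0.01194974] ((547.3251342773438, -193.67581176757812), (113.00838470458984, 123.82841491699219), 85.1529541015625)
```

View pics/w3.png

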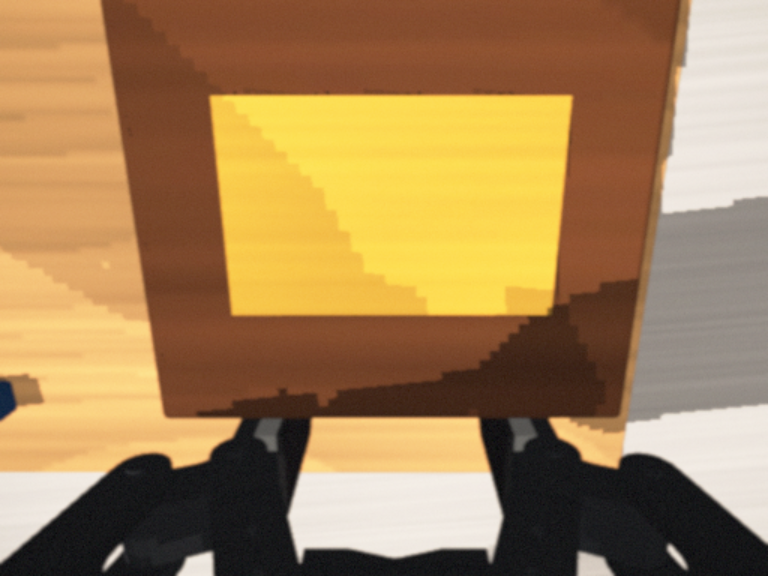

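```bash
python3 - <<'E'
from h import *
D=np.load("last.npz");C=D["C"];l=tolane(C);d=D["d"]
print(tolane([.5612,-.1931]))
for c in [120,150,173,200,250,300,360,380]:
    m=(d[:,c]>0)&(abs(C[:,c,2]-.058)<.008)&(np.arange(384)<300)
    r=np.nonzero(m)[0].max(); print(c,r,l[r,c],C[r,c,2])
rr=100
for r in (60,150,250):
    m=np.nonzero((d[r]>0)&(abs(C[r,:,2]-.058)<.006))[0];print(r,l[r,m.min()],l[r,m.max()])
E
```

```text
[-0.15893671 -0.00181294]
120 278 [-0.10937888  0.0476544 ] 0.058851017614481915
150 278 [-0.11996662  0.04775186] 0.05868484129346245
173 291 [-0.12927683  0.04970937] 0.06385350805849221
200 278 [-0.13761903  0.04815056] 0.0580137095663755
250 278 [-0.15562122  0.04683898] 0.06019575108872467
300 278 [-0.17332461  0.04745105] 0.05916863480103009
360 290 [-0.19531122  0.05283012] 0.05839537059592079
380 278 [-0.20180402  0.04752863] 0.05902957667281733
60 [-0.10522793 -0.02467947] [-0.21384578 -0.0249513 ]
150 [-0.10493815  0.0020553 ] [-0.21401862  0.00184584]
250 [-0.10550074  0.03671499] [-0.213973    0.03701525]
```

```bash
python3 - <<'E'
from h import *
p=read_camera("top");C=cloud(p);l=tolane(C);im=p["image"];hsv=cv2.cvtColor(im,cv2.COLOR_RGB2HSV).astype(int)
m=(p["depth"]>0)&(hsv[...,0]>45)&(hsv[...,0]<75)&(hsv[...,1]>150)
print(m.sum(),np.percentile(l[m],[1,99],axis=0),C[m][:,2].max())
go(lane(-.1595,.1,.12),-5.3)
go(lane(-.258,0,.12),84.71)
E
```

```text
549 [[-0.40654707 -0.14136333]
 [-0.30732099 -0.03568858]] 0.7534223808441709
slide [-3.75  0.   -8.92] rot [ 0.002 -0.005  0.001] rows>= 2.319508421383496 0.04651967023406283
slide [ 6.24  9.86 -8.84] rot [ 0.006 -0.002 -1.57 ] rows>= 3.5114519258855674 12.560934495029725
```

Emit:
play_rows(
  slide=[
    [-1.5,0,0],
    [-3,0,-0.5],
    [-3.5,0,-3],
    [-3.5,0,-6],
    [-3.5,0,-9],
    [-3.5,1,-11],
    [-3,2.5,-12],
    [-2,4,-12],
    [-1,5.5,-12],
    [0,7,-12],
    [1.5,8,-12],
    [3,9,-12],
  ],
  delta_rot=[
    [0,0,0],
    [0,0,0],
    [0,0,0],
    [0,0,-0.1],
    [0,0,-0.22],
    [0,0,-0.34],
    [0,0,-0.46],
    [0,0,-0.58],
    [0,0,-0.7],
    [0,0,-0.82],
    [0,0,-0.94],
    [0,0,-1.06],
  ],
)

```text
time: 7.47
tool_pos: [0.519, -0.2809, 0.1516]
tcp_rot: [2.772, 1.468, 0.005]
wrist_force: [-1.3, 0.1, -0.6]
width: 0.595
```

```bash
python3 - <<'E'
from h import *
go(lane(-.25,0,.12),84.71)
E
```

```text
slide [1.58 2.78 3.17] rot [ 0.006  0.001 -0.505] rows>= 1.0803322894946166 4.038150955645142
```

Emit:
play_rows(
  slide=[
    [0.8,1.4,1],
    [1.6,2.8,2],
    [1.6,2.8,3],
    [1.6,2.8,3.1],
    [1.6,2.8,3.1],
    [1.6,2.8,3.1],
  ],
  delta_rot=[
    [0,0,-0.12],
    [0,0,-0.24],
    [0,0,-0.36],
    [0,0,-0.48],
    [0.006,0,-0.505],
    [0.006,0,-0.505],
  ],
)

```text
time: 7.97
tool_pos: [0.5514, -0.2835, 0.1205]
tcp_rot: [2.323, 2.115, -0.002]
wrist_force: [0.6, -0.5, 0.8]
width: 0.601
```

```bash
python3 look.py w4;  python3 meas.py; python3 - <<'E'
from h import *
s=read_state();print(tolane(s["tool_pos"]),s["tool_pos"])
go(lane(-.25,0,.03),84.71)
E
```

```text
[ 0.55135968 -0.28347385  0.12052679] [ 0.56042635 -0.20670489  0.25603089]
stop_face []
lane_mouth []
case [([262.7, 61.7], 0.91, [0.5616, -0.1922, 0.008])]
lane ang nan rail offs [] mid nan
bed z 0.009 n range [nan nan] min t nan
top [165, 0, 194, 160, 28915] z 0.0594 centroid [ 0.5599 -0.204   0.0594]
((559.7232055664062, -207.0769805908203), (83.32784271240234, 100.57576751708984), 84.63582611083984)
left rel ang nan t nan n nan
right rel ang nan t nan n nan
front rel ang nan t nan n nan
back rel ang nan t nan n nan
case centroid t nan lane y nan
box centre lane y nan
[-0.25000504 -0.00053878] [ 0.55153506 -0.28366298  0.12136745]
slide [ 0.01 -0.06  9.14] rot [ 0.001  0.002 -0.001] rows>= 2.191104158431431 0.01792199104579671
  avg = a.mean(axis, **keepdims_kw)
  ret = ret.dtype.type(ret / rcount)
  return _methods._mean(a, axis=axis, dtype=dtype,
```

View pics/w4.png

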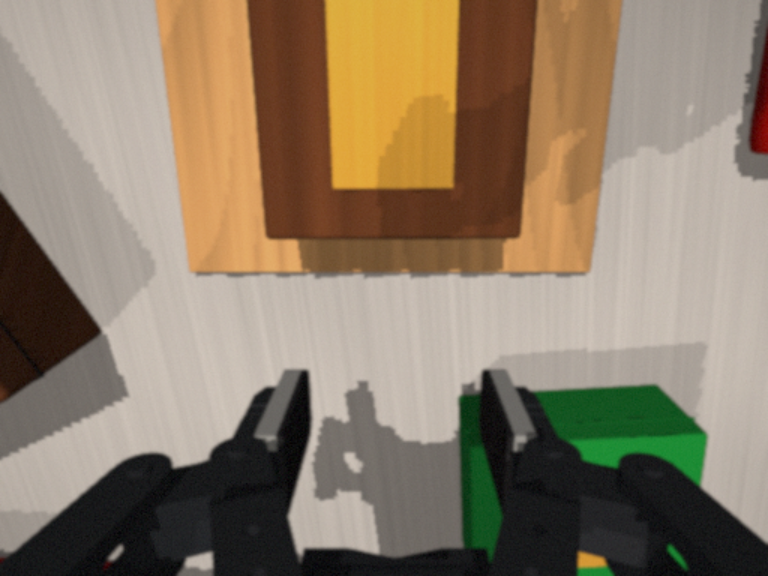

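Emit:
play_rows(
  slide=[
    [0,0,2],
    [0,0,4],
    [0,0,6],
    [0,0,8],
    [0,0,9],
    [0,0,9.1],
    [0,0,9.1],
  ],
  delta_rot=[
    [0,0,0],
    [0,0,0],
    [0,0,0],
    [0,0,0],
    [0,0,0],
    [0,0,0],
    [0,0,0],
  ],
)

```text
time: 8.75
tool_pos: [0.5513, -0.2837, 0.0302]
tcp_rot: [2.323, 2.114, -0.001]
wrist_force: [-0.3, 0.2, 0.1]
width: 0.598
```

```bash
python3 - <<'E'
from h import *
s=read_state();print(tolane(s["tool_pos"]),s["tool_pos"],s["wrist_force"])
go(lane(-.13,0,.03),84.71)
E
```

```text
[-0.2500496  -0.00033821] [ 0.55133124 -0.28368887  0.03019358] [-0.31397074  0.21299526  0.1394173 ]
slide [12.   -0.06  0.  ] rot [ 0.     0.001 -0.002] rows>= 2.8789025440031053 0.017945483566035127
```

Emit:
play_rows(
  slide=[
    [1,0,0],
    [2,0,0],
    [2.8,0,0],
    [3.6,0,0],
    [4.6,0,0],
    [5.6,0,0],
    [6.6,0,0],
    [7.6,0,0],
    [8.6,0,0],
    [9.3,0,0],
    [9.6,0,0],
    [9.6,0,0],
  ],
  delta_rot=[
    [0,0,0],
    [0,0,0],
    [0,0,0],
    [0,0,0],
    [0,0,0],
    [0,0,0],
    [0,0,0],
    [0,0,0],
    [0,0,0],
    [0,0,0],
    [0,0,0],
    [0,0,0],
  ],
)

```text
time: 9.75
tool_pos: [0.5598, -0.1864, 0.0294]
tcp_rot: [-2.322, -2.114, 0.001]
wrist_force: [-0.2, 0.5, -1.0]
width: 0.597
```

```bash
python3 look.py w5; cat > top.py <<'E'
from h import *
import sys
s=read_state();print(tolane(s["tool_pos"]),s["wrist_force"])
D=np.load("last.npz");C=D["C"];l=tolane(C);d=D["d"]
for r in (20,60,100,150):
    m=np.nonzero((d[r]>0)&(abs(C[r,:,2]-.058)<.006)&(abs(l[r,:,1])<.08))[0]
    if len(m): print("wrist row",r,l[r,m.min()].round(4),l[r,m.max()].round(4))
for n in ["top","scene"]:
    p=read_camera(n);C=cloud(p);l=tolane(C);im=p["image"]
    cv2.imwrite(f"pics/{n}_{sys.argv[1]}.png",cv2.resize(im[110:260,150:350,::-1],None,fx=3.5,fy=3.5,interpolation=cv2.INTER_CUBIC))
    hsv=cv2.cvtColor(im,cv2.COLOR_RGB2HSV).astype(int)
    g=(p["depth"]>0)&(abs(C[...,2]-.058)<.008)&(l[...,0]>-.26)&(l[...,0]<.23)&(abs(l[...,1])<.09)&(hsv[...,1]>90)
    nl,lab,st,ce=cv2.connectedComponentsWithStats(g.astype(np.uint8));
    if nl<2: continue
    i=1+np.argmax(st[1:,4]);q=C[lab==i]
    r=cv2.minAreaRect((q[:,:2]*1000).astype(np.float32));print(n,tolane(np.r_[r[0]]/1000).round(4),r[1:])
    lq=l[lab==i];print("  x range",np.percentile(lq[:,0],[1,99]).round(4),"y",np.percentile(lq[:,1],[1,99]).round(4))
E
python3 top.py a
```

```text
[ 0.5597851  -0.18643922  0.0294499 ] [ 0.56896613 -0.10983409  0.16504179]
stop_face []
lane_mouth []
case [([259.6, 110.6], 0.58, [0.5663, -0.1206, 0.008])]
[-0.15354324  0.00039299] [ 0.45551343 -0.18421627  0.87276694]
wrist row 20 [-0.0579  0.0491] [-0.0581 -0.0496]
wrist row 60 [-0.0685  0.049 ] [-0.0685 -0.0495]
wrist row 100 [-0.0796  0.0488] [-0.0797 -0.0497]
wrist row 150 [-0.0945  0.0483] [-0.0947 -0.0496]
top [-0.0611  0.002 ] ((58.75590133666992, 100.98699188232422), 83.92118835449219)
  x range [-0.0897 -0.0325] y [-0.0463  0.0513]
scene [-0.0869 -0.0103] ((112.66622924804688, 78.34554290771484), 86.21746063232422)
  x range [-0.1279 -0.0338] y [-0.0485  0.0239]
```

View pics/w5.png

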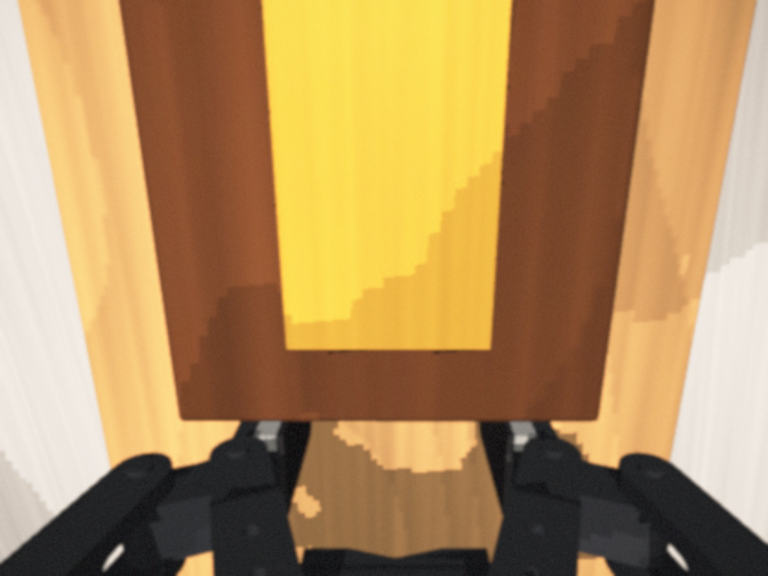

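View pics/scene_a.png

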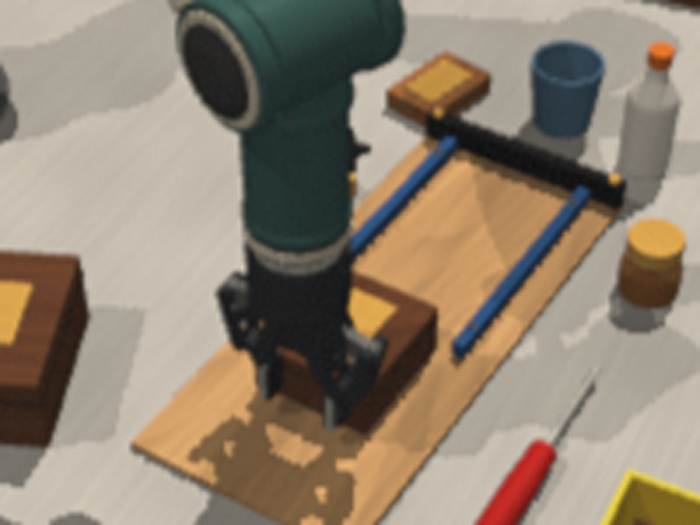

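Emit:
play_rows(
  slide=[
    [0.8,0,0],
    [1.6,0,0],
    [2.5,0,0],
    [3.5,0,0],
    [4.5,0,0],
    [5.5,0,0],
    [6.5,0,0],
    [7.5,0,0],
    [8.5,0,0],
    [9.5,0,0],
    [10,0,0],
    [10,0,0],
  ],
  delta_rot=[
    [0,0,0],
    [0,0,0],
    [0,0,0],
    [0,0,0],
    [0,0,0],
    [0,0,0],
    [0,0,0],
    [0,0,0],
    [0,0,0],
    [0,0,0],
    [0,0,0],
    [0,0,0],
  ],
)

```text
time: 11.05
tool_pos: [0.5692, -0.0867, 0.0293]
tcp_rot: [-2.322, -2.114, 0.001]
wrist_force: [-0.6, -0.2, -0.6]
width: 0.597
```

```bash
python3 look.py w6; python3 top.py b; python3 -c "
from h import *
go(lane(.03,0,.03),84.71)"
```

```text
[ 0.56918737 -0.08668417  0.02927431] [ 0.57838656 -0.01010547  0.1648805 ]
stop_face []
lane_mouth []
case [([258.8, 111.9], 0.61, [0.5753, -0.0214, 0.008])]
[-0.05379845  0.00016853] [0.2131359  0.01530099 0.13953073]
wrist row 20 [0.0422 0.0487] [ 0.0422 -0.0501]
wrist row 60 [0.0317 0.0484] [ 0.0316 -0.0495]
wrist row 100 [0.0206 0.0488] [ 0.0205 -0.0499]
wrist row 150 [0.0054 0.049 ] [ 0.0054 -0.0498]
top [0.052  0.0023] ((33.07978820800781, 100.01055145263672), 84.16718292236328)
  x range [0.036  0.0683] y [-0.0462  0.0514]
scene [ 0.0151 -0.0127] ((106.0532455444336, 72.40940856933594), 85.23184204101562)
  x range [-0.0257  0.0675] y [-0.0482  0.0189]
slide [ 8.41 -0.02 -0.08] rot [-0.002  0.    -0.003] rows>= 2.016082773064345 0.027148193337407145
```

View pics/w6.png

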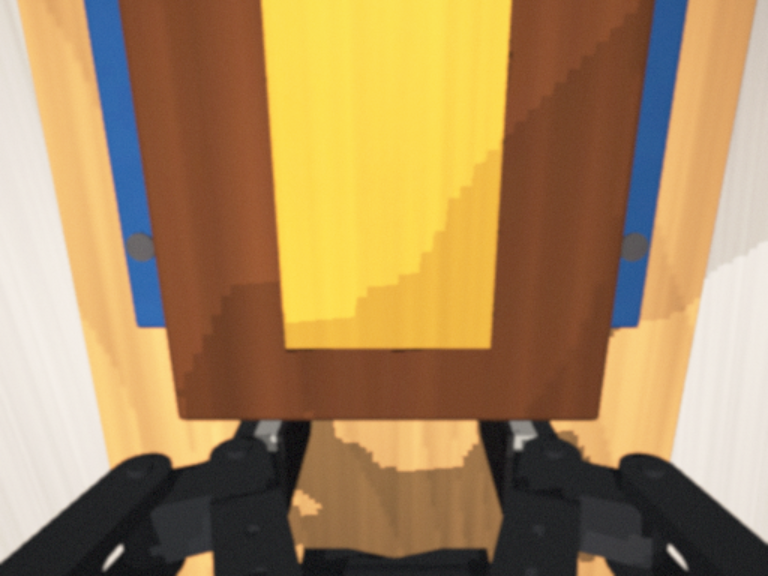

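View pics/scene_b.png

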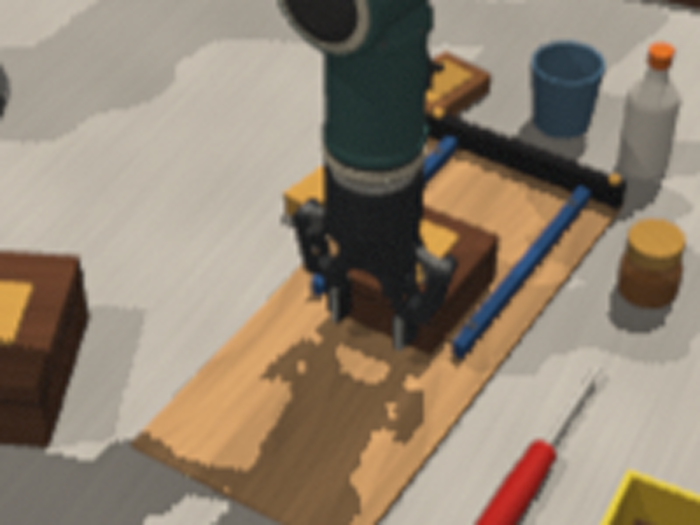

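Emit:
play_rows(
  slide=[
    [0.8,0,0],
    [1.6,0,0],
    [2.5,0,0],
    [3.4,0,0],
    [4.3,0,0],
    [5.2,0,0],
    [6.1,0,0],
    [7,0,0],
    [8,0,0],
    [9,0,0],
    [9.5,0,0],
    [9.5,0,0],
  ],
  delta_rot=[
    [0,0,-0.003],
    [0,0,-0.003],
    [0,0,-0.003],
    [0,0,-0.003],
    [0,0,-0.003],
    [0,0,-0.003],
    [0,0,-0.003],
    [0,0,-0.003],
    [0,0,-0.003],
    [0,0,-0.003],
    [0,0,-0.003],
    [0,0,-0.003],
  ],
)

```text
time: 12.35
tool_pos: [0.5781, 0.0077, 0.0291]
tcp_rot: [-2.319, -2.117, 0.001]
wrist_force: [-0.5, -0.1, -0.2]
width: 0.604
```

```bash
python3 look.py w7; python3 top.py c; python3 -c "
from h import *
go(lane(.083,0,.03),84.71)"
```

```text
[0.57812825 0.0076864  0.02909486] [0.58714866 0.08425999 0.16471384]
stop_face []
lane_mouth [([115.0, 167.8], 0.65, [0.5148, 0.0537, 0.008])]
case [([258.9, 110.1], 0.96, [0.5842, 0.0738, 0.008])]
[ 0.04098848 -0.00010411] [0.09441349 0.11744967 0.22727466]
wrist row 20 [0.1367 0.0487] [ 0.137  -0.0497]
wrist row 60 [0.1263 0.0482] [ 0.1265 -0.0494]
wrist row 100 [0.1152 0.0485] [ 0.1154 -0.05  ]
wrist row 150 [0.1004 0.0482] [ 0.1003 -0.0498]
top [0.0924 0.0298] ((71.59312438964844, 45.032161712646484), 85.06200408935547)
  x range [0.0576 0.1258] y [0.0081 0.0523]
scene [ 0.134  -0.0308] ((53.90019989013672, 102.91815948486328), 34.64981460571289)
  x range [0.0823 0.1629] y [-0.0484  0.014 ]
slide [ 4.23 -0.02 -0.09] rot [-0.002  0.    -0.001] rows>= 1.0153324211868422 0.015710973476237365
```

View pics/w7.png

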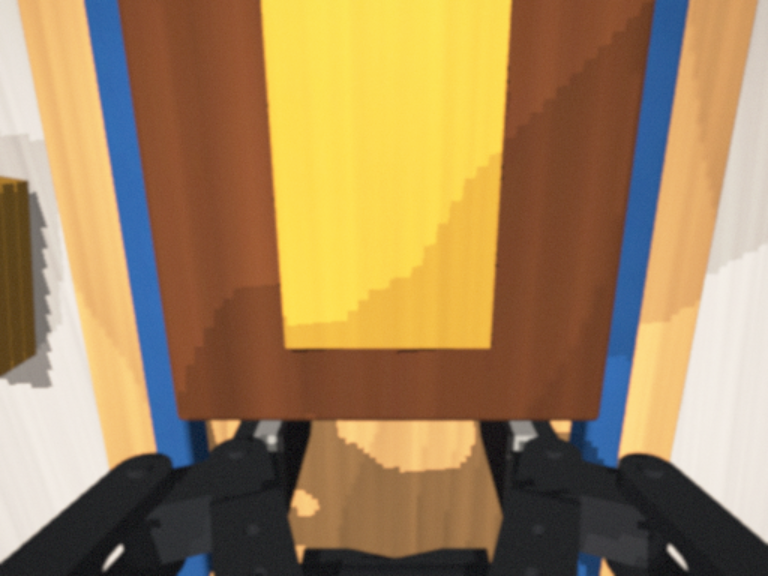

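View pics/scene_c.png

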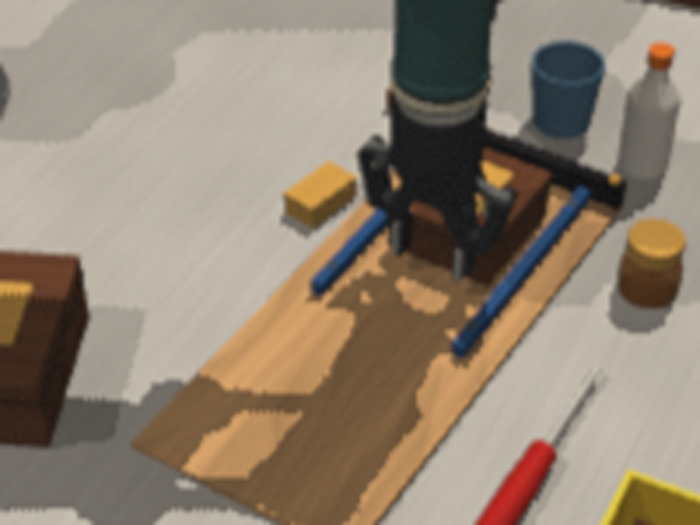

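Emit:
play_rows(
  slide=[
    [0.5,0,0],
    [1,0,0],
    [1.5,0,0],
    [2,0,0],
    [2.5,0,0],
    [2.9,0,0],
    [3.2,0,0],
    [3.5,0,0],
    [3.7,0,0],
    [3.8,0,0],
    [3.9,0,0],
  ],
  delta_rot=[
    [0,0,0],
    [0,0,0],
    [0,0,0],
    [0,0,0],
    [0,0,0],
    [0,0,0],
    [0,0,0],
    [0,0,0],
    [0,0,0],
    [0,0,0],
    [0,0,0],
  ],
)

```text
time: 13.57
tool_pos: [0.5815, 0.0448, 0.029]
tcp_rot: [-2.321, -2.115, 0.002]
wrist_force: [-0.6, -1.8, -1.0]
width: 0.601
```

Emit:
play_rows(
  slide=[
    [0.1,0,0],
    [0.2,0,0],
  ],
  delta_rot=[
    [0,0,0],
    [0,0,0],
  ],
)

```text
time: 13.73
tool_pos: [0.5817, 0.0467, 0.029]
tcp_rot: [-2.321, -2.115, 0.002]
wrist_force: [-0.6, -2.3, -0.5]
width: 0.603
```

```bash
python3 look.py w8; python3 top.py d
```

```text
[0.58170185 0.04673644 0.02901239] [0.59088925 0.12340178 0.16456948]
stop_face []
lane_mouth []
case [([263.2, 108.6], 0.93, [0.5899, 0.1133, 0.008])]
[ 8.19675201e-02 -9.51685269e-05] [ 0.43550634 -0.7940228   0.42213223]
wrist row 20 [0.176  0.0484] [ 0.1763 -0.0502]
wrist row 60 [0.1656 0.048 ] [ 0.1656 -0.049 ]
wrist row 100 [0.1546 0.0485] [ 0.1546 -0.0492]
wrist row 150 [0.1397 0.0481] [ 0.1398 -0.0491]
top [0.137  0.0306] ((78.5445556640625, 43.42299270629883), 84.80955505371094)
  x range [0.0993 0.1755] y [0.0097 0.0521]
scene [ 0.1627 -0.0183] ((79.52434539794922, 60.38029861450195), 85.39861297607422)
  x range [0.1248 0.1992] y [-0.0486  0.0088]
```

View pics/scene_d.png

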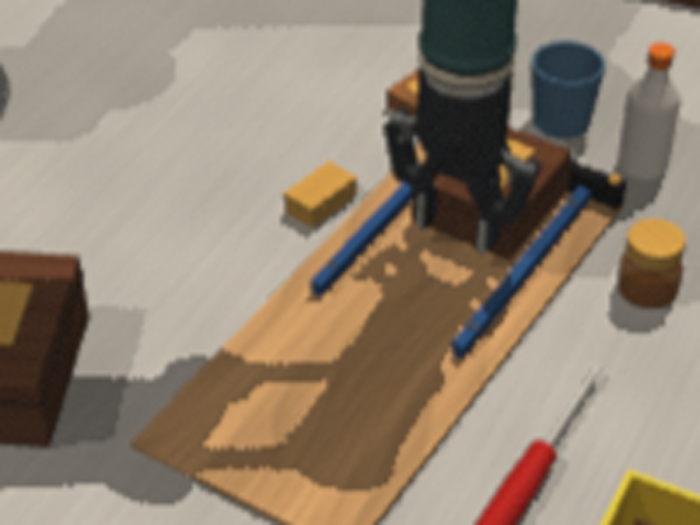

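Emit:
play_rows(
  slide=[
    [0.1,0,0],
    [0.2,0,0],
  ],
  delta_rot=[
    [0,0,0],
    [0,0,0],
  ],
)

```text
time: 14.2
tool_pos: [0.5818, 0.0481, 0.029]
tcp_rot: [-2.321, -2.116, 0.004]
wrist_force: [-1.2, -8.3, 1.0]
width: 0.601
```

Emit:
play_rows(
  slide=[
    [0.1,0,0],
    [0.2,0,0],
  ],
  delta_rot=[
    [0,0,0],
    [0,0,0],
  ],
)

```text
time: 14.37
tool_pos: [0.5818, 0.0481, 0.0291]
tcp_rot: [2.32, 2.116, -0.008]
wrist_force: [-0.6, -13.9, 2.3]
width: 0.599
```

Emit:
play_rows(
  slide=[
    [-0.2,0,0],
    [-0.6,0,0],
    [-1.5,0,0],
    [-2.5,0,0],
    [-3.5,0,0],
    [-4,0,-1.5],
    [-4,0,-4],
    [-4,0,-8],
    [-4,0,-12],
    [-4,0,-16],
    [-4,0,-20],
    [-4,0,-22],
  ],
  delta_rot=[
    [0,0,0],
    [0,0,0],
    [0,0,0],
    [0,0,0],
    [0,0,0],
    [0,0,0],
    [0,0,0],
    [0,0,0],
    [0,0,0],
    [0,0,0],
    [0,0,0],
    [0,0,0],
  ],
)

```text
time: 15.37
tool_pos: [0.581, 0.0084, 0.2557]
tcp_rot: [2.316, 2.112, 0.002]
wrist_force: [0.2, -0.1, 0.5]
width: 0.599
```

Emit:
play_rows(
  slide=[
    [-3,0,-2],
    [-6,0,-4],
    [-9,0,-6],
    [-9,0,-6],
    [-9,0,-6],
  ],
  delta_rot=[
    [0,0,0],
    [0,0,0],
    [0,0,0],
    [0,0,0],
    [0,0,0],
  ],
)

```text
time: 15.78
tool_pos: [0.5728, -0.0831, 0.3179]
tcp_rot: [2.318, 2.106, 0.005]
wrist_force: [0.2, 0.0, -0.8]
width: 0.602
```

```bash
python3 look.py w9; python3 top.py e; python3 - <<'E'
from h import *
D=np.load("last.npz");C=D["C"];im=D["im"];l=tolane(C)
m=(D["d"]>0)&(abs(C[...,2]-.058)<.008)&(abs(l[...,1])<.09)&(l[...,0]>.05)&(l[...,0]<.24)
q=l[m];print("case wrist",np.percentile(q,[.5,99.5],axis=0).round(4),cv2.minAreaRect((q*1000).astype(np.float32)))
hsv=cv2.cvtColor(im,cv2.COLOR_RGB2HSV)
b=(D["d"]>0)&(hsv[...,2]<60)&(abs(C[...,2]-.034)<.006)&(l[...,0]>.18)&(abs(l[...,1])<.1)
print("stop",b.sum(),np.percentile(l[b][:,0],[2,50,98]) if b.sum() else 0)
E
```

```text
[ 0.57281839 -0.08309852  0.3179034 ] [ 0.5807377  -0.00579554  0.45315641]
stop_face []
lane_mouth [([255.7, 132.9], 0.73, [0.5703, -0.066, 0.008])]
case [([317.1, 339.8], 0.87, [0.6339, -0.3986, 0.008]), ([83.6, 278.5], 0.79, [0.2972, -0.2531, 0.008]), ([387.5, 169.6], 0.31, [0.7405, -0.1314, 0.008])]
[-0.04555745 -0.00174121] [-0.4241157   0.10412096  0.70409498]
top [0.1485 0.0022] ((110.65510559082031, 100.84683227539062), 85.36565399169922)
  x range [0.0942 0.2022] y [-0.0462  0.0517]
scene [ 1.44e-01 -1.00e-04] ((112.79534149169922, 101.32778930664062), 86.19654846191406)
  x range [0.0915 0.1983] y [-0.0481  0.0479]
case wrist [[ 0.093  -0.0505]
 [ 0.1101  0.048 ]] ((101.49568176269531, -0.9880256652832031), (99.9654312133789, 17.662355422973633), 89.82329559326172)
stop 0 0
```

View pics/w9.png

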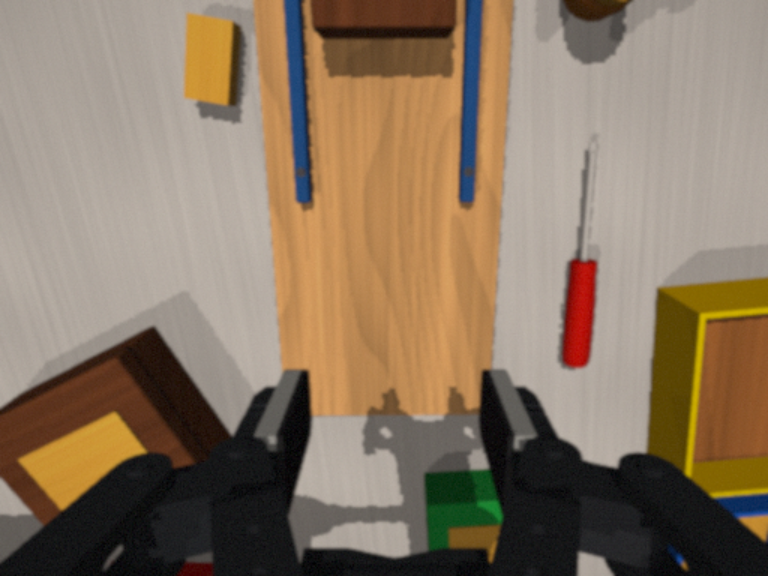

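View pics/scene_e.png

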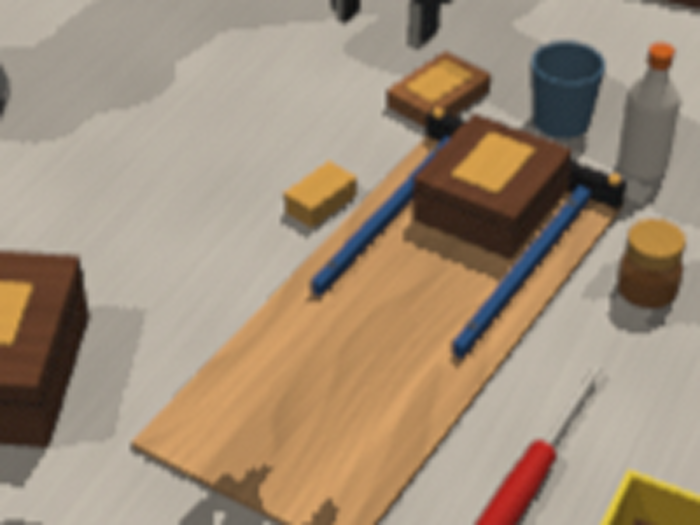

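```bash
python3 -c "
from workcell import *
print(finish_job())"
```

```text
the job is handed in; nothing more can be done
None
```

The walnut case was pushed down the lane until its front met the end stop, and I handed the job in at about 16 s. No verdict was reported.

**What I did:** I used the half-open gripper's two fingers as a flat pusher. First I nudged the case about 19 mm sideways on the open bed, which left it centred and straight. Then I pushed it in stages between the rails, stopping to check at each one. It was up against the stop when the wrist force rose to about 14 N with no further movement. I then backed off and lifted clear.

**Last checks:**

| Check | Result |
|---|---|
| Case x (home is 150 mm) | Top camera 148.5 mm, scene camera 144 mm, about 150 mm from the finger position while pushing |
| Case y | Top camera +2 mm, scene camera 0, wrist camera −1 mm |
| Angle to the lane | Within about 0.025 rad |
| Gap to the rails | Visible on both sides in every picture |
| Other objects | Appear unmoved in the pictures; I did not measure them |
| Robot | About 0.3 m above the lane, wrist force under 1 N |

**Disagreements:** The camera positions along the lane differ by a few millimetres, and the scene camera's 144 mm is right at the edge of the allowed range. I went by the force against the stop. The wrist camera saw only the rear edge of the case in its last picture.

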